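# Put the lesson things away from the pile

### The job

The things brought back from the classroom are piled on the teacher's desk: take the pile apart from the top, one thing at a time, and put each away in its own tray - the chalk in the green tray, the staples in the red, the board eraser in the yellow, the pencil tin in the long blue one. Each should lie flat on its tray's floor, right way up and lengthways; set things down rather than dropping them, and leave the mug and the pen cup alone.

Things in the scene. Friction and masses are not known exactly. Their poses are not given: they have to be found in the camera images.
- staples: Small closed carton of staples, red with a white label on top that shows a silver strip, 52 x 34 x 22 mm (x, y, z), about 0.11 kg, rigid. Origin at the centre of its underside; x along its length, z up. At the start it lies flat on the eraser, end to end with the chalk, at either end; the two cartons lie 3 to 11 mm apart.
- chalk: Closed carton of chalk, cream with green ends and a picture of chalk sticks on top, 80 x 40 x 28 mm (x, y, z), about 0.16 kg, rigid. Origin at the centre of its underside; x along its length, z up. At the start it lies flat on the eraser, end to end with the staples, at either end.
- eraser: Board eraser: pale wooden back on a dark grey sole, 160 x 54 x 38 mm (x, y, z), about 0.12 kg, rigid. Origin at the centre of its underside (the sole); x along its length, z up. At the start it lies flat, sole down, on the pencil tin, roughly centred and parallel, carrying both cartons.
- tin: Closed steel pencil tin, blue with a light blue panel on its lid, 195 x 64 x 28 mm (x, y, z), about 0.2 kg; the lid stays shut. Origin at the centre of its underside; x along its length, z up. It is the bottom of the pile and lies flat on the desk mat (z = 0). The whole pile is 94 mm high at most.
- tray_blue: Long blue shallow plastic organiser tray for the pencil tin, fixed to the desk; open-topped, inside 213 x 82 mm, outside 219 x 88 mm. Floor 3 mm thick, walls 3 mm thick and 10 mm high over all (7 mm above the tray's floor). Origin at the centre of its underside, on the desk top (z = 0); x along its length, z up. Its place and yaw vary, and the trays swap places with one another and with the pile.
- tray_yellow: Yellow shallow plastic organiser tray for the eraser, fixed to the desk; open-topped, inside 178 x 72 mm, outside 184 x 78 mm. Floor 3 mm thick, walls 3 mm thick and 10 mm high over all (7 mm above the tray's floor). Origin at the centre of its underside, on the desk top (z = 0); x along its length, z up. Its place and yaw vary, and the trays swap places with one another and with the pile.
- tray_green: Green shallow plastic organiser tray for the chalk, fixed to the desk; open-topped, inside 98 x 58 mm, outside 104 x 64 mm. Floor 3 mm thick, walls 3 mm thick and 10 mm high over all (7 mm above the tray's floor). Origin at the centre of its underside, on the desk top (z = 0); x along its length, z up. Its place and yaw vary, and the trays swap places with one another and with the pile.
- tray_red: Small red shallow plastic organiser tray for the staples, fixed to the desk; open-topped, inside 70 x 52 mm, outside 76 x 58 mm. Floor 3 mm thick, walls 3 mm thick and 10 mm high over all (7 mm above the tray's floor). Origin at the centre of its underside, on the desk top (z = 0); x along its length, z up. Its place and yaw vary, and the trays swap places with one another and with the pile.
- mug: White ceramic mug standing loose on the desk, 82 mm across, 92 mm high, a bystander to leave alone. Origin at the centre of its underside, z up, handle towards its +y.
- pen_cup: Grey round pen cup with four pens, standing loose on the desk, 76 mm across, 95 mm high, pens up to about 165 mm, a bystander to leave alone. Origin at the centre of its underside, z up.
There are look-alikes about, which are no part of the job. What is meant by the staples is not purple, and is the larger of those in its own colour.

How it is judged (in metres and radians):
At the end, for the whole second after the job is handed in: Chalk in the green, staples in the red, eraser in the yellow, tin in the blue tray: within 14 mm of its centre, underside 1 to 6 mm above the tray's, upright within 0.08 rad, lengthways within 0.3 rad (either way round), at rest; mug and pen cup upright (0.1 rad) within 2 cm of their start (horizontal distance between tin and tray_blue below 0.014 m and z of tin in the frame of tray_blue between 0.001 and 0.006 m and angle between each of tin, eraser, chalk, staples's own z axis and vertical below 0.08 rad and angle between the x axis of tin and the x axis of tray_blue, either way round below 0.3 rad and linear speed of each of tin, eraser, chalk, staples below 0.02 m/s and angular speed of each of tin, eraser, chalk, staples below 0.1 rad/s and horizontal distance between eraser and tray_yellow below 0.014 m and z of eraser in the frame of tray_yellow between 0.001 and 0.006 m and angle between the x axis of eraser and the x axis of tray_yellow, either way round below 0.3 rad and horizontal distance between chalk and tray_green below 0.014 m and z of chalk in the frame of tray_green between 0.001 and 0.006 m and angle between the x axis of chalk and the x axis of tray_green, either way round below 0.3 rad and horizontal distance between staples and tray_red below 0.014 m and z of staples in the frame of tray_red between 0.001 and 0.006 m and angle between the x axis of staples and the x axis of tray_red, either way round below 0.3 rad and distance of each of mug, pen_cup from where it was at the start of the episode below 0.02 m and angle between each of mug, pen_cup's own z axis and vertical below 0.1 rad); the robot touches nothing.
It fails at once if the mug is tipped or shifted by more than 2 cm (distance of mug from where it was at the start of the episode above 0.02 m or angle between mug's own z axis and vertical above 0.25 rad).
It fails at once if the pen cup is tipped or shifted by more than 2 cm (distance of pen_cup from where it was at the start of the episode above 0.02 m or angle between pen_cup's own z axis and vertical above 0.25 rad).
It fails at once if the tin, eraser, chalk or staples are dropped (fall freely more than about 25 mm) ((contact force between tin and anything else below 0.001 N and linear speed of tin above 0.7 m/s) or (contact force between eraser and anything else below 0.001 N and linear speed of eraser above 0.7 m/s) or (contact force between chalk and anything else below 0.001 N and linear speed of chalk above 0.7 m/s) or (contact force between staples and anything else below 0.001 N and linear speed of staples above 0.7 m/s)).
It fails at once if the tin is lifted with the eraser still on it (height (world z) of tin above 0.015 m and contact force between tin and eraser above 0.2 N).
It fails at once if the eraser is lifted with a carton still on it (height (world z) of eraser above 0.045 m and (contact force between eraser and chalk above 0.2 N or contact force between eraser and staples above 0.2 N)).
It also fails if it takes over 109 s, if anything falls off the work surface, if the arm or the gripper's body presses on something with over 40 N, if the wrist force passes 120 N, or if a joint passes its speed limit or range.

### The arm

A 6-joint arm with a two-finger parallel gripper is mounted at the origin on the work surface. World frame = base frame: x ahead of the robot, y to its left, z up, the work surface at z = 0. Lengths are in mm, angles in rad, forces in N, time in s.
With the tool pointing down it reaches from about 275 to 825 mm from the base axis. Payload 4.9 kg.
Tool frame: the origin (TCP) lies at the very end of the fingers, on their centre line; the grasp point (between the pads) lies 19 mm behind it; z points along the fingers, y is the direction in which the jaws open and shut (so a half turn about z gives the same grasp; the last joint's range is limited). The gripper opens to 85 mm and grips with 20 to 120 N. Pads are 22 mm wide; open, the fingers measure 114 mm over their backs; the gripper's body (76 mm by 85 mm) begins 54 mm behind the grasp point. The pads swing forward as they close: fully open they stand 13 mm farther back than shut.
Start: joints at [1.03, 0.326, -0.193, 1.052, 0, 1.437], TCP at [217.616, 505.135, 231.281] pointing down, gripper open.
Joint ranges: [-2.65, 2.65], [-0.97, 1.79], [-1.3, 1.35], [-1.93, 2.1], [-1.47, 1.37], [-3.14, 3.14]. Speed limits (rad/s): [2.57, 2.57, 3.14, 3.14, 3.14, 3.14].

### API

Orientations are given as [roll, pitch, yaw] about the fixed x, y, z axes, in that order (R = Rz(yaw) Ry(pitch) Rx(roll)).
In Python, from bench import bot, solve_ik, imaging gives the robot as it stands. Calls block until the motion is done:
- bot.move_ptp(position, orientation): joint-space move of the TCP to a pose.
- bot.movel(position, rot=None, max_speed=150, threshold=None): straight line of the TCP; rot=None keeps the orientation; max_speed is the mean speed in mm/s. With threshold (N) it stops when the force on the tool has changed by that much, and returns True; else False.
- bot.move_j(angles): joint-space move.
- bot.grip(opening, effort=None): opening from 0.0 (shut) to 1.0 (fully open); effort is the grip in N (None keeps the last); returns when the fingers have stopped.
- bot.dwell(seconds).
- solve_ik(position, orientation): joint angles nearest the present ones, or None.
- bot.get_state(): the state.
- imaging.capture(name): name is "side" or "top" or "wrist"; returns the picture (384x512x3 uint8, blue, green, red); there is no depth.
- imaging.camera_model(name): a dict with "K" (3x3 intrinsics, pixels), "k1" (the pictures are not rectified: a ray, as slopes to the right and down, at radius r is drawn at 1 + k1 r^2 times it, then the intrinsics apply), "position" and "rotation" of the camera in the world. Camera axes: x right, y up, looking along -z (the intrinsics and any distortion apply to the point x, -y, -z); pixel columns grow to the right and rows downward; lengths in mm; the calibration is good to about 2 mm. A picture is of the moment at which its call begins: read the wrist's pose just before it. camera_model takes no time and is no camera call; for the wrist camera it gives the pose at the moment of the call.
A pose or a line that the arm cannot do raises bot.IKError and nothing moves.
- bot.sign_off(): hands the job in, once; it reports no verdict.
The state is a dict: "t": time; "qpos": joint angles; "joint_velocities": joint speeds; "effort": joint torques, N m; "tcp_pos": TCP position; "orientation": TCP orientation; "contact_force": force on the tool from outside, world axes, zero at the start; "wrist_torque": the same for the moment, N m; "opening": opening from 0.0 (shut) to 1.0 (fully open).
Only numpy, scipy, OpenCV 4.12 (cv2) and the standard library are available. Lean on these libraries where they do the work, as an engineer would, in place of code of your own. Each camera call takes 0.05 s, during which the arm holds its last target.

## Working session

There is one attempt and no reset: what is moved stays moved. The work goes in short steps, each a Python script; the robot and the scene stay as the last script left them, time stands still between calls to the robot, and variables do not carry over. Pictures are saved under pics/ and viewed, and the job is handed in when it is done.

```bash
ls; mkdir -p pics
python3 - <<'E'
from bench import bot, solve_ik, imaging
import cv2
for n in("top","side","wrist"):
    m=imaging.camera_model(n); print(n,m)
    cv2.imwrite(f"pics/{n}0.png",imaging.capture(n))
print(bot.get_state())
E
```

```text
pics
top {'K': array([[359.500575  ,   0.        , 256.24558112],
       [  0.        , 359.500575  , 190.24595237],
       [  0.        ,   0.        ,   1.        ]]), 'k1': -0.11467015573243244, 'position': array([ 424.87278997,  -16.89250009, 1097.88360824]), 'rotation': array([ 0.10480699,  0.02580519, -1.5627814 ])}
side {'K': array([[348.97737822,   0.        , 256.96520861],
       [  0.        , 348.97737822, 186.24016873],
       [  0.        ,   0.        ,   1.        ]]), 'k1': -0.0723057966053207, 'position': array([521.86724488, 663.97527123, 661.13748095]), 'rotation': array([ 8.66795655e-01, -4.51489343e-04, -3.10249986e+00])}
wrist {'K': array([[296.42707341,   0.        , 257.47436821],
       [  0.        , 296.42707341, 190.51320085],
       [  0.        ,   0.        ,   1.        ]]), 'k1': -0.07250605089523883, 'position': array([157.93082469, 529.72512315, 372.82884389]), 'rotation': array([-0.26157791,  0.00242381,  1.16460765])}
{'t': 0.15, 'qpos': array([ 1.02979559e+00,  3.26803334e-01, -1.93347905e-01,  1.05200603e+00,
       -1.78923058e-05,  1.43663975e+00]), 'joint_velocities': array([ 0.00038823, -0.0016647 ,  0.00123672, -0.00029711,  0.00081793,
       -0.00018306]), 'effort': array([-6.71274483e-04, -4.43703890e+01,  2.62664831e+01,  1.04229018e-02,
       -1.69939253e-04, -1.73725951e-06]), 'tcp_pos': array([217.38407349, 504.73363661, 230.6679275 ]), 'orientation': array([-3.14024155e+00, -1.64300199e-04,  2.73474839e+00]), 'contact_force': array([0.65454269, 0.31567601, 0.56310796]), 'wrist_torque': array([-0.04813512, -0.03531054,  0.00500899]), 'opening': 1.0008543977521558}
```

View pics/top0.png

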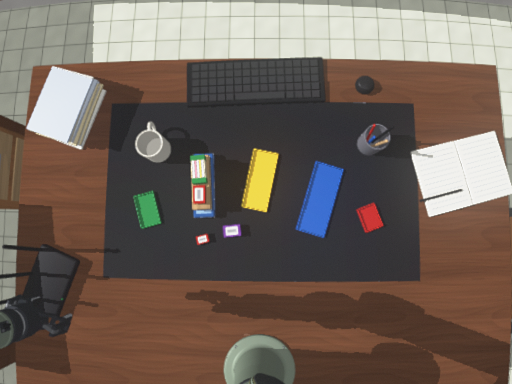

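View pics/side0.png

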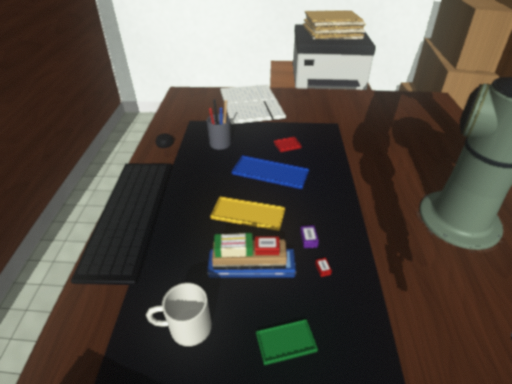

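View pics/wrist0.png

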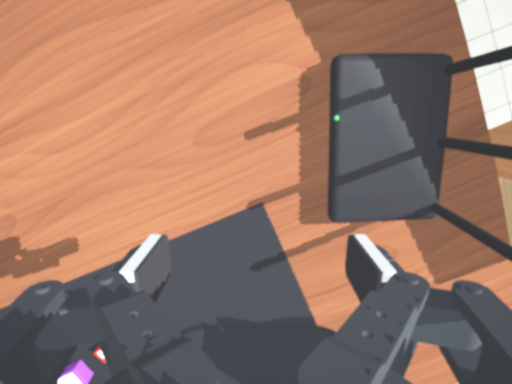

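```bash
cat > h.py <<'E'
import numpy as np, cv2
from scipy.spatial.transform import Rotation as Ro
from bench import bot, solve_ik, imaging
def rays(m,uv):
    uv=np.asarray(uv,float).reshape(-1,2);K=m["K"]
    d=np.stack([(uv[:,0]-K[0,2])/K[0,0],(uv[:,1]-K[1,2])/K[1,1]],1)
    u=d.copy()
    for _ in range(20): u=d/(1+m["k1"]*(u**2).sum(1,keepdims=True))
    R=Ro.from_euler("xyz",m["rotation"]).as_matrix()
    return np.c_[u[:,0],-u[:,1],-np.ones(len(u))]@R.T
def plane(m,uv,z):
    r=rays(m,uv); p=m["position"]
    return p[:2]+r[:,:2]*((z-p[2])/r[:,2:3])
def masks(img):
    h=cv2.cvtColor(img,cv2.COLOR_BGR2HSV); H,S,V=cv2.split(h)
    g=lambda a,b,s,v:((H>=a)&(H<=b)&(S>s)&(V>v)).astype(np.uint8)*255
    return dict(green=g(55,85,110,40),yellow=g(22,32,150,80),blue=g(105,120,130,60),red=g(0,4,170,80)|g(175,180,170,80),white=((S<60)&(V>150)).astype(np.uint8)*255)
def comps(m,mask,z,amin=30):
    """contour -> world plane -> minAreaRect: (cx,cy,L,W,yaw,px centre)"""
    out=[]
    for c in cv2.findContours(mask,cv2.RETR_EXTERNAL,cv2.CHAIN_APPROX_NONE)[0]:
        if cv2.contourArea(c)<amin: continue
        w=plane(m,c.reshape(-1,2),z)
        (x,y),(a,b),t=cv2.minAreaRect(w.astype(np.float32)); t=np.radians(t)
        if a<b:a,b,t=b,a,t+np.pi/2
        t=(t+np.pi/2)%np.pi-np.pi/2
        out.append((round(x,1),round(y,1),round(a,1),round(b,1),round(t,3),c.reshape(-1,2).mean(0).round().tolist(),cv2.contourArea(c)))
    return sorted(out,key=lambda o:-o[-1])
def shot(n,f):
    m=imaging.camera_model(n); i=imaging.capture(n); cv2.imwrite(f"pics/{f}.png",i); return m,i
E
python3 - <<'E'
from h import *
m=imaging.camera_model("top"); i=cv2.imread("pics/top0.png"); M=masks(i)
for k,z in (("green",10),("yellow",10),("blue",10),("red",10),("green",94),("red",88)):
    print(k,z,*[c for c in comps(m,M[k],z)],sep="\n  ")
cv2.imwrite("pics/crop.png",cv2.resize(i[90:290,100:420],None,fx=2.5,fy=2.5,interpolation=cv2.INTER_CUBIC))
cv2.imwrite("pics/crop2.png",cv2.resize(i[140:230,170:290],None,fx=6,fy=6,interpolation=cv2.INTER_CUBIC))
E
```

```text
green
  10
  (478.5, 349.5, 106.7, 66.3, np.float64(0.275), [147.0, 209.0], 661.0)
  (568.6, 188.7, 43.5, 13.6, np.float64(-1.467), [199.0, 180.0], 46.5)
  (641.8, 196.7, 44.1, 12.6, np.float64(1.57), [197.0, 157.0], 41.5)
yellow
  10
  (572.4, 2.3, 186.1, 81.3, np.float64(-0.2), [260.0, 180.0], 1514.5)
blue
  10
  (514.7, -180.3, 220.9, 92.3, np.float64(-0.289), [319.0, 199.0], 2092.5)
  (466.9, 172.1, 59.1, 18.8, np.float64(-1.507), [204.0, 214.0], 48.0)
red
  10
  (458.2, -331.8, 76.2, 59.8, np.float64(0.369), [369.0, 217.0], 436.5)
green
  94
  (474.4, 321.2, 98.4, 61.1, np.float64(0.275), [147.0, 209.0], 661.0)
  (557.5, 172.8, 40.1, 12.6, np.float64(-1.467), [199.0, 180.0], 46.5)
  (625.0, 180.2, 40.7, 11.7, np.float64(1.57), [197.0, 157.0], 41.5)
red
  88
  (455.8, -309.2, 70.8, 55.5, np.float64(0.369), [369.0, 217.0], 436.5)
```

View pics/crop2.png

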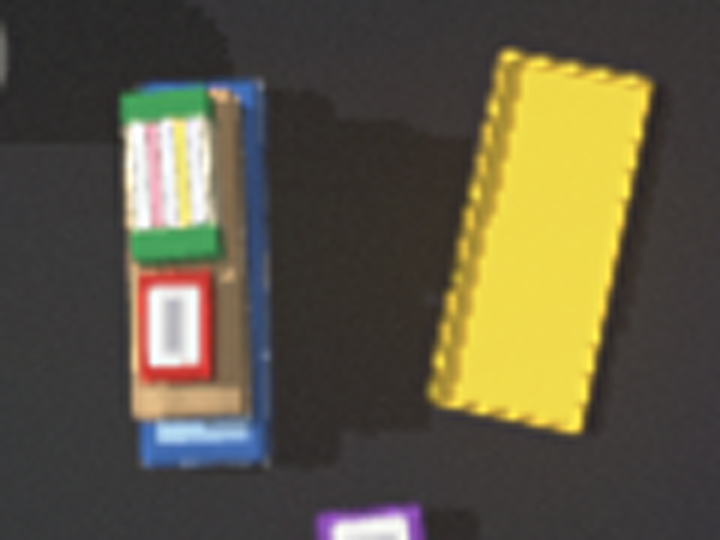

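```bash
cat >> h.py <<'E'
def Rt(o): return Ro.from_euler("xyz",o).as_matrix()
def pick_R(yaw): return [np.pi,0,yaw]
def near(yaw,ref=np.pi):
    "wrap by pi towards ref (camera on robot side)"
    return yaw+np.pi*round((ref-yaw)/np.pi)
E
python3 - <<'E'
from h import *
m=imaging.camera_model("wrist");s=bot.get_state()
R=Rt(s["orientation"]); print("cam pos tool",R.T@(m["position"]-s["tcp_pos"]))
C=Rt(m["rotation"]); print("view dir tool",R.T@(-C[:,2]),"up",R.T@C[:,1])
yaw=near(.109)
for p in((555,175,230),(520,175,260),(600,175,260)):
    print(p,solve_ik(p,pick_R(yaw)))
E
```

```text
cam pos tool [  64.50623787   -0.71580202 -142.24744219]
view dir tool [-2.58794470e-01 -6.49602918e-04  9.65932192e-01] up [ 9.65932189e-01 -8.52239874e-04  2.58793896e-01]
(555, 175, 230) [ 0.17863373  0.38622656 -0.10776578  1.076804    0.          0.06963373]
(520, 175, 260) [ 0.19008114  0.30649073 -0.14583619  1.11846941  0.          0.08108114]
(600, 175, 260) [0.16576023 0.45328654 0.07222506 1.18973484 0.         0.05676023]
```

Run:
```python
from h import *
t=bot.get_state()["t"]
bot.move_ptp([560,172,245],pick_R(near(.109)))
m,i=shot("wrist","w1"); np.savez("w1.npz",**m); print(bot.get_state()["t"]-t)
```

```text
1.7917
```

View pics/w1.png

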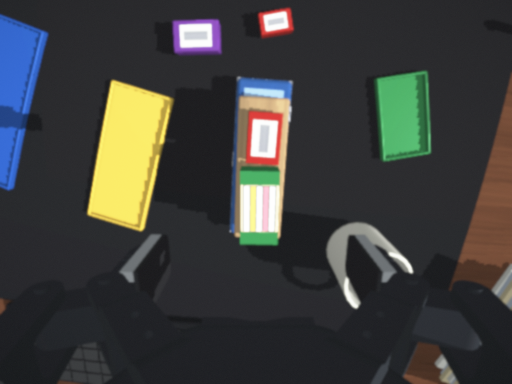

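The wrist view shows the staples at about (265,137), the chalk at (260,207), both on the wooden eraser back, with the yellow tray at (130,155) and the green tray at (405,115). The purple and small red look-alikes are off the pile at the top.

Run:
```python
from h import *
m=dict(np.load("w1.npz")); i=cv2.imread("pics/w1.png"); M=masks(i)
hsv=cv2.cvtColor(i,cv2.COLOR_BGR2HSV)
for p in((251,137),(262,155),(250,175),(262,240),(265,137),(262,108),(265,82),(240,120)): print(p,hsv[p[1],p[0]])
M["red"]=((hsv[...,0]<6)|(hsv[...,0]>172)).astype(np.uint8)*255&((hsv[...,1]>150)&(hsv[...,2]>60)).astype(np.uint8)*255
for k,z in (("red",88),("green",94),("green",10),("yellow",10)):
    print(k,z,*[c for c in comps(m,M[k],z)],sep="\n  ")
# chalk: union of both green ends near pile
g=M["green"].copy(); g[:,:235]=0; g[:,285:]=0
pts=np.argwhere(g)[:,::-1]; w=plane(m,pts,94); print("chalk",cv2.minAreaRect(w.astype(np.float32)))
# wood
wd=((hsv[...,0]>8)&(hsv[...,0]<20)&(hsv[...,1]>60)&(hsv[...,2]>90)).astype(np.uint8)*255
wd[:,:225]=0;wd[:,300:]=0;wd[:85]=0;wd[245:]=0
print("wood",comps(m,wd,66,10))
cv2.imwrite("pics/c3.png",cv2.resize(i[70:255,220:310],None,fx=3.2,fy=3.2,interpolation=cv2.INTER_CUBIC))
```

```text
(251, 137) [  1  86 235]
(262, 155) [ 15   2 252]
(250, 175) [ 68 145 178]
(262, 240) [ 68 146 176]
(265, 137) [111  12 218]
(262, 108) [ 17  93 213]
(265, 82) [109 164 185]
(240, 120) [ 17  89 135]
red
  88
  (520.2, 173.0, 51.8, 33.3, np.float64(0.039), [263.0, 138.0], 1650.0)
  (412.3, 171.9, 31.4, 22.8, np.float64(-1.298), [275.0, 22.0], 810.0)
green
  94
  (482.8, 307.0, 82.1, 53.1, np.float64(0.28), [403.0, 115.0], 4272.5)
  (556.8, 173.3, 37.6, 16.5, np.float64(-1.46), [259.0, 175.0], 557.5)
  (626.5, 180.1, 42.0, 14.0, np.float64(-1.461), [258.0, 239.0], 431.0)
green
  10
  (479.2, 347.8, 105.7, 68.3, np.float64(0.28), [403.0, 115.0], 4272.5)
  (574.4, 175.9, 48.4, 21.2, np.float64(-1.46), [259.0, 175.0], 557.5)
  (664.2, 184.6, 54.1, 18.0, np.float64(-1.461), [258.0, 239.0], 431.0)
yellow
  10
  (572.8, 2.4, 184.8, 82.1, np.float64(-0.197), [128.0, 154.0], 8345.0)
chalk ((591.0927734375, 176.18429565429688), (85.3115005493164, 42.031028747558594), 6.312691688537598)
wood [(559.0, 175.1, 158.3, 54.1, np.float64(0.057), [260.0, 171.0], 3536.0)]
```

View pics/c3.png

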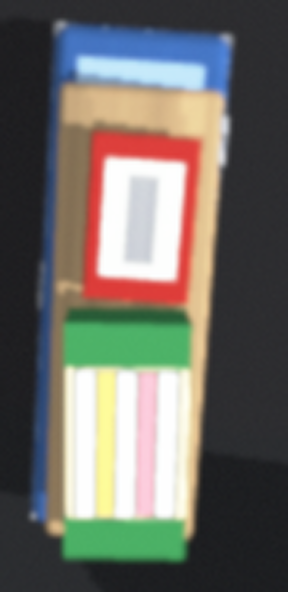

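```bash
cat >> h.py <<'E'
def st(msg):
    s=bot.get_state(); print(msg,"t%.1f"%s["t"],"tcp",s["tcp_pos"].round(1),"yaw%.3f"%s["orientation"][2],"op_mm %.1f"%(s["opening"]*85),"F",s["contact_force"].round(1))
    return s
def pick(x,y,yaw,zt,effort=40,up=230,op=1.0):
    yaw=near(yaw); bot.grip(op)
    bot.move_ptp([x,y,max(zt+60,100)],pick_R(yaw))
    hit=bot.movel([x,y,zt],max_speed=90,threshold=12); st(f"down hit={hit}")
    if hit: return False
    bot.grip(0.0,effort); st("gripped")
    bot.movel([x,y,zt+40],max_speed=80); bot.movel([x,y,up],max_speed=200); st("up"); return True
def place(x,y,yaw,zt,up=230,op=None):
    yaw=near(yaw)
    bot.move_ptp([x,y,up],pick_R(yaw)); bot.movel([x,y,zt+12],max_speed=150)
    bot.dwell(.2)
    hit=bot.movel([x,y,zt-3],max_speed=20,threshold=3); s=st(f"placed hit={hit}")
    return s
def release(op,up=230):
    bot.grip(op); bot.dwell(.2); p=bot.get_state()["tcp_pos"]; bot.movel([p[0],p[1],p[2]+50],max_speed=80); bot.movel([p[0],p[1],up],max_speed=250); st("released")
E
python3 - <<'E'
from h import *
pick(520.2,173,.039,75)
shot("wrist","w2"); shot("side","s2")
E
python3 -c "
import cv2,numpy as np
cv2.imwrite('pics/m2.png',np.hstack([cv2.resize(cv2.imread('pics/w2.png'),(400,300)),cv2.resize(cv2.imread('pics/s2.png'),(400,300))]))"
```

```text
down hit=False t3.5 tcp [520.9 173.1  75.6] yaw-3.103 op_mm 84.8 F [ 0.2  0.5 -0.5]
gripped t4.0 tcp [520.6 173.3  75.6] yaw-3.102 op_mm 32.7 F [-0.9  1.5  4.8]
up t5.4 tcp [519.4 172.9 228.7] yaw-3.103 op_mm 32.6 F [-0.9 -1.  -2. ]
```

View pics/m2.png

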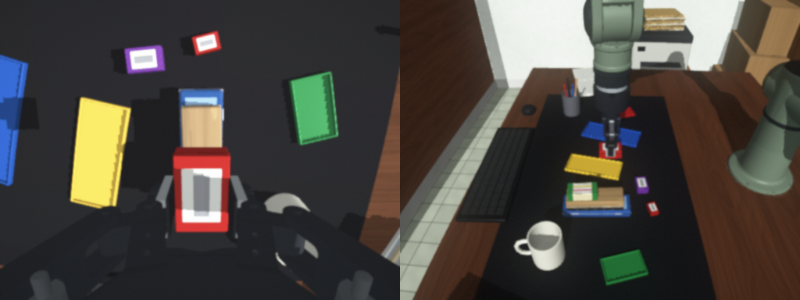

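The staples are held level between the pads at 32.7 mm (34 nominal), and the chalk is still on the eraser.

Run:
```python
from h import *
place(458.2,-331.8,.369,12.6)
```

```text
placed hit=True t9.7 tcp [ 458.1 -331.7   12.6] yaw-2.773 op_mm 32.7 F [-0.6 -0.2  4.2]
```

Run:
```python
from h import *
release(0.7)
m,i=shot("wrist","w3"); np.savez("w3.npz",**m)
hsv=cv2.cvtColor(i,cv2.COLOR_BGR2HSV); M=masks(i)
red=((((hsv[...,0]<6)|(hsv[...,0]>172))&(hsv[...,1]>120)&(hsv[...,2]>50)).astype(np.uint8))*255
print("tray",comps(m,red,10)); print("blue",comps(m,M["blue"],10))
print("label",comps(m,M["white"],25))
```

```text
released t11.8 tcp [ 456.7 -330.5  228.4] yaw-2.773 op_mm 59.2 F [-0.6  0.9 -0.3]
tray [(458.8, -334.7, 77.6, 60.3, np.float64(0.369), [254.0, 166.0], 2949.5)]
blue [(514.6, -183.5, 220.7, 93.2, np.float64(-0.291), [341.0, 241.0], 7814.0)]
label [(575.5, -563.7, 203.6, 161.4, np.float64(0.241), [56.0, 176.0], 16094.5), (457.7, -333.1, 34.9, 22.8, np.float64(0.369), [256.0, 168.0], 551.0)]
```

View pics/w3.png

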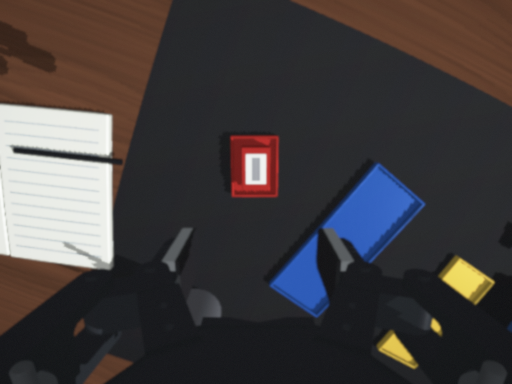

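The staples' label centre sits at (457.7,-333.1), within 2 mm of the tray centre, at the same yaw. Next I check the chalk again and pick it.

Run:
```python
from h import *
bot.move_ptp([592,176,230],pick_R(near(.105)))
m,i=shot("wrist","w4"); np.savez("w4.npz",**m)
hsv=cv2.cvtColor(i,cv2.COLOR_BGR2HSV); M=masks(i); c=comps(m,M["green"],94); print(c)
print(comps(m,M["yellow"],10)[:1])
```

```text
[(490.7, 305.8, 81.0, 52.5, np.float64(0.283), [412.0, 87.0], 4866.0), (558.1, 173.1, 38.6, 14.0, np.float64(-1.467), [261.0, 146.0], 576.0), (626.0, 180.3, 41.0, 13.7, np.float64(-1.466), [260.0, 215.0], 487.5)]
[(572.9, 2.5, 184.5, 82.2, np.float64(-0.197), [122.0, 131.0], 9521.5)]
```

View pics/w4.png

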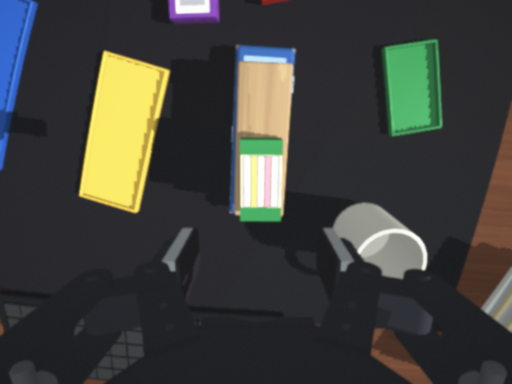

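The chalk, at about (261,180) in the picture, hasn't moved: it measures (592,176.7) with yaw 0.105.

Run:
```python
from h import *
if pick(592.2,176.7,.105,75.5):
    s=place(479,348.3,.279,12.5)
    if 9<s["tcp_pos"][2]<16:
        release(0.7)
        m,i=shot("wrist","w5"); M=masks(i)
        print("green",comps(m,M["green"],10)); print("lbl",comps(m,M["white"],31))
```

```text
down hit=False t15.5 tcp [592.8 176.8  76.2] yaw-3.037 op_mm 85.0 F [1.5 0.8 0. ]
gripped t16.0 tcp [592.6 176.9  76.1] yaw-3.036 op_mm 38.8 F [-0.8 -0.4  4.3]
up t17.4 tcp [591.4 176.6 228.6] yaw-3.037 op_mm 38.4 F [-0.2  1.1 -1.6]
placed hit=True t20.5 tcp [478.9 348.2  13.1] yaw-2.863 op_mm 38.6 F [-0.5 -0.3  4. ]
released t22.6 tcp [477.2 347.3 228.4] yaw-2.863 op_mm 59.7 F [-0.9  0.6 -0.5]
green [(478.7, 349.8, 105.4, 65.5, np.float64(0.281), [260.0, 167.0], 4329.5)]
lbl [(657.5, 333.6, 95.1, 62.9, np.float64(0.15), [211.0, 295.0], 2097.0), (478.5, 347.4, 53.2, 40.8, np.float64(0.266), [258.0, 171.0], 1505.0), (694.8, 628.4, 147.7, 37.8, np.float64(1.129), [399.0, 361.0], 1314.5), (417.5, 90.9, 37.0, 25.3, np.float64(-1.452), [53.0, 58.0], 671.5), (553.1, 194.2, 185.8, 43.2, np.float64(0.284), [119.0, 179.0], 561.0), (391.9, 180.4, 26.4, 17.6, np.float64(-1.317), [133.0, 55.0], 364.5), (570.5, 185.8, 167.6, 4.8, np.float64(0.063), [112.0, 202.0], 265.5), (603.3, 273.5, 61.4, 15.9, np.float64(-0.118), [176.0, 249.0], 260.5), (545.5, 473.6, 61.8, 15.9, np.float64(0.682), [339.0, 249.0], 258.0), (496.5, 171.6, 16.5, 7.2, np.float64(0.166), [109.0, 144.0], 62.5), (491.0, 207.0, 18.3, 3.5, np.float64(0.042), [139.0, 148.0], 31.5)]
```

View pics/w5.png

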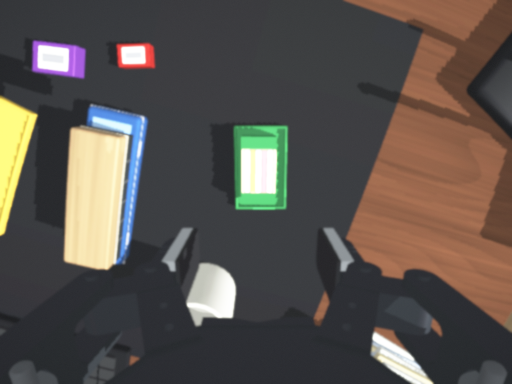

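The chalk lies centred in the green tray at about (260,168). Now the eraser, starting with a fresh look.

Run:
```python
from h import *
bot.move_ptp([559,175,230],pick_R(near(.057)))
m,i=shot("wrist","w6"); np.savez("w6.npz",**m)
hsv=cv2.cvtColor(i,cv2.COLOR_BGR2HSV); H,S,V=cv2.split(hsv)
wd=((H>10)&(H<22)&(S>50)&(V>110)).astype(np.uint8)*255
wd[:,:215]=0;wd[:,310:]=0
print(comps(m,wd,66)); print("tin",comps(m,masks(i)["blue"],28))
```

```text
[(558.5, 174.9, 157.3, 53.9, np.float64(0.062), [257.0, 170.0], 7255.0)]
tin [(523.9, -121.6, 212.2, 42.0, np.float64(-0.134), [10.0, 116.0], 3242.5), (467.2, 168.7, 62.4, 20.3, np.float64(-1.513), [257.0, 86.0], 555.0), (605.2, 143.5, 84.2, 3.7, np.float64(0.061), [230.0, 204.0], 49.0)]
```

View pics/w6.png

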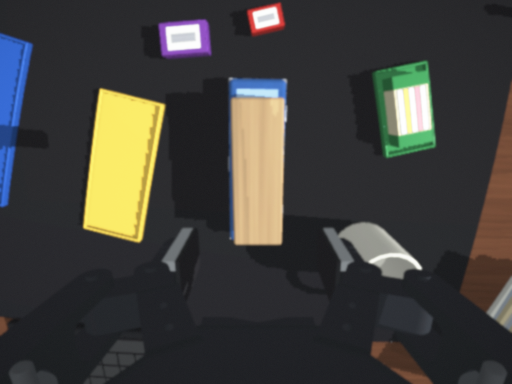

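The bare eraser back is at (257,170), measuring 157 x 54 mm, which matches its size. I grip it and take it to the yellow tray.

Run:
```python
from h import *
if pick(558.6,174.9,.061,37,effort=50):
    shot("side","s7")
    s=place(572.5,2.2,-.198,12)
    if 8<s["tcp_pos"][2]<16:
        release(0.95)
        m,i=shot("wrist","w7"); M=masks(i)
        H,S,V=cv2.split(cv2.cvtColor(i,cv2.COLOR_BGR2HSV)); wd=((H>10)&(H<22)&(S>50)&(S<140)&(V>110)).astype(np.uint8)*255
        print("yellow",comps(m,M["yellow"],10)); print("wood",comps(m,wd,41,1000))
```

```text
down hit=False t25.3 tcp [559.2 175.   37.6] yaw-3.081 op_mm 85.0 F [-1.  -0.3  0.7]
gripped t25.7 tcp [559.2 175.1  37.8] yaw-3.081 op_mm 53.2 F [-0.6 -0.1  4.7]
up t27.3 tcp [557.7 174.7 228.5] yaw-3.081 op_mm 52.9 F [-0.1  0.3 -1.6]
placed hit=True t30.4 tcp [572.4   2.2  12.8] yaw2.944 op_mm 52.9 F [-1.6  0.7  4.5]
released t32.6 tcp [570.6   2.4 228.4] yaw2.944 op_mm 80.7 F [-0.4  0.3 -0.2]
yellow [(565.9, -33.1, 178.3, 9.0, np.float64(-0.194), [229.0, 164.0], 741.5), (579.1, 34.1, 175.8, 8.2, np.float64(-0.171), [285.0, 163.0], 421.5)]
wood [(574.0, -19.2, 163.9, 47.8, np.float64(0.062), [245.0, 180.0], 1675.5)]
```

View pics/w7.png

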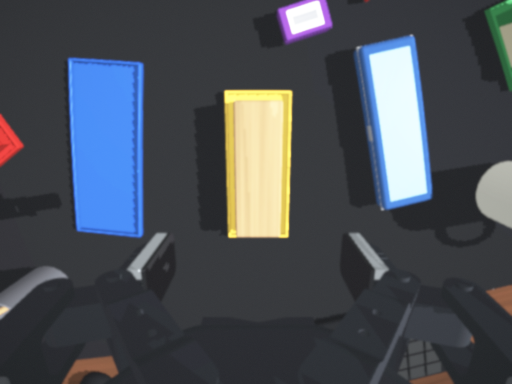

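Run:
```python
from h import *
bot.move_ptp([560,170,230],pick_R(near(.061)))
m,i=shot("wrist","w8"); np.savez("w8.npz",**m)
H,S,V=cv2.split(cv2.cvtColor(i,cv2.COLOR_BGR2HSV))
b=((H>95)&(H<122)&(S>25)&(V>90)).astype(np.uint8)*255; b[:,:190]=0;b[:,330:]=0;b[245:]=0
print(comps(m,b,28))
m7=dict(position=None)
i7=cv2.imread("pics/w7.png");H,S,V=cv2.split(cv2.cvtColor(i7,cv2.COLOR_BGR2HSV))
for p in((240,165),(280,165),(260,100),(260,230),(229,165),(288,165)): print(p,H[p[1],p[0]],S[p[1],p[0]],V[p[1],p[0]])
```

```text
[(553.4, 172.8, 194.1, 66.6, np.float64(0.05), [261.0, 157.0], 8919.0)]
(240, 165) 22 75 246
(280, 165) 24 60 253
(260, 100) 25 103 249
(260, 230) 22 72 248
(229, 165) 23 160 219
(288, 165) 28 137 254
```

View pics/w8.png

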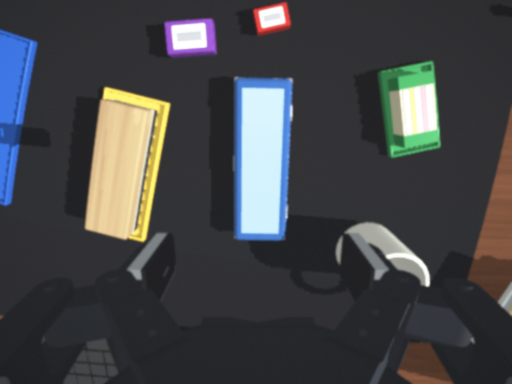

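The tin is alone at (262,157), measuring 194 x 66 mm, with the eraser in the yellow tray at left. Picking the tin now.

Run:
```python
from h import *
if pick(553.2,172.8,.055,5,effort=60):
    s=place(514.8,-181.5,-.290,8)
    if 4<s["tcp_pos"][2]<12:
        release(1.0)
        m,i=shot("wrist","w9"); np.savez("w9.npz",**m)
        H,S,V=cv2.split(cv2.cvtColor(i,cv2.COLOR_BGR2HSV))
        p=((H>95)&(H<115)&(S>25)&(S<110)&(V>150)).astype(np.uint8)*255
        print("panel",comps(m,p,31,300)); print("all",comps(m,masks(i)["blue"],10,300))
```

```text
down hit=False t35.4 tcp [553.8 172.9   5.6] yaw-3.087 op_mm 85.0 F [0.7 0.1 1.2]
gripped t35.7 tcp [553.9 173.    6. ] yaw-3.087 op_mm 62.3 F [-2.2  0.5  5.1]
up t37.4 tcp [552.3 172.6 228.6] yaw-3.087 op_mm 62.2 F [-0.5  0.5 -2.1]
placed hit=True t41.1 tcp [ 514.7 -181.4    9. ] yaw2.852 op_mm 62.2 F [-0.9 -0.3  5.6]
released t43.3 tcp [ 513.1 -180.6  228.5] yaw2.852 op_mm 85.0 F [-1.1 -0.4  0.2]
panel [(515.4, -182.7, 172.9, 46.9, np.float64(-0.302), [257.0, 166.0], 5697.0)]
all [(514.8, -181.4, 219.7, 90.6, np.float64(-0.29), [258.0, 160.0], 12571.5)]
```

```bash
python3 - <<'E'
from h import *
shot("top","t9"); m,i=shot("side","s9")
E
python3 -c "
import cv2,numpy as np
cv2.imwrite('pics/m9.png',np.hstack([cv2.resize(cv2.imread('pics/w9.png'),(400,300)),cv2.resize(cv2.imread('pics/s9.png'),(400,300))]))
cv2.imwrite('pics/t9c.png',cv2.resize(cv2.imread('pics/t9.png')[90:290,110:420],None,fx=2.5,fy=2.5,interpolation=cv2.INTER_CUBIC))"
```

```text
(no output)
```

View pics/m9.png

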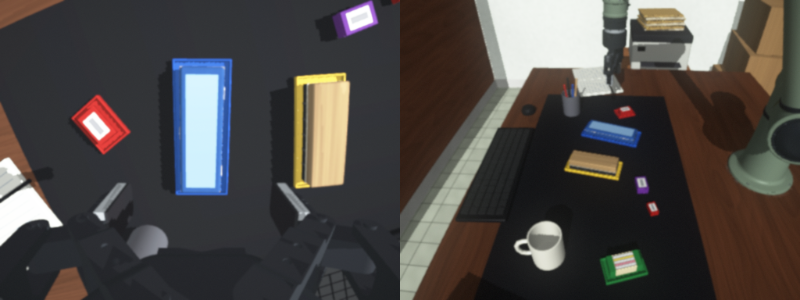

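View pics/t9c.png

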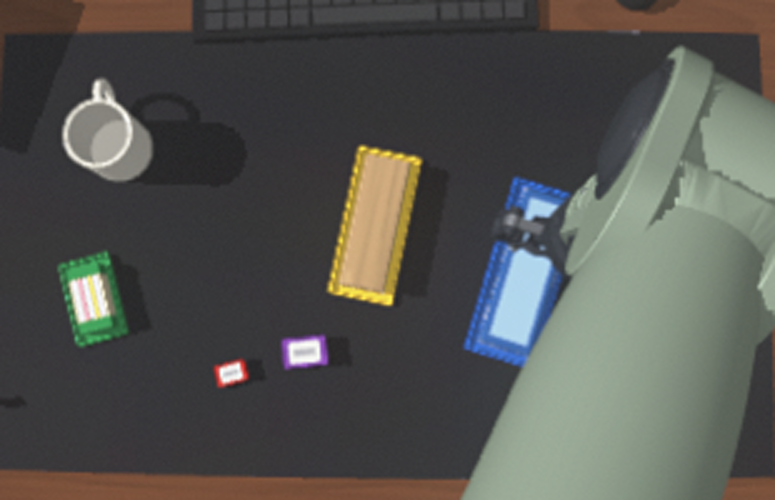

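All four are in their trays, and the mug and pen cup stand where they were. The eraser still lacks a position measurement, so I check that before handing in.

Run:
```python
from h import *
bot.move_ptp([571,2.4,228],pick_R(near(-.198)))
m,i=shot("wrist","w10")
H,S,V=cv2.split(cv2.cvtColor(i,cv2.COLOR_BGR2HSV))
w=((H>10)&(H<27)&(S>30)&(S<115)&(V>110)).astype(np.uint8)*255; w[:,:215]=0;w[:,300:]=0;w[245:]=0
w=cv2.morphologyEx(w,cv2.MORPH_OPEN,np.ones((7,7)))
print("eraser",comps(m,w,41,300))
st("end")
# mug / cup check top before vs after
mt=imaging.camera_model("top"); a=cv2.imread("pics/top0.png"); b=imaging.capture("top")
for n,(x0,x1,y0,y1) in dict(mug=(125,180,115,170),cup=(350,395,118,160)).items():
    d=cv2.phaseCorrelate(np.float64(cv2.cvtColor(a,6)[y0:y1,x0:x1]),np.float64(cv2.cvtColor(b,6)[y0:y1,x0:x1])); print(n,d)
```

```text
eraser [(572.3, 1.6, 159.0, 53.6, np.float64(-0.199), [259.0, 167.0], 6389.5)]
end t44.3 tcp [570.7   1.1 227.7] yaw2.942 op_mm 85.2 F [ 0.6 -1.2  0.1]
mug ((0.030499862874687977, -0.015346249214484686), 1.0023097400992211)
cup ((0.48453463660051455, 0.47841290419003), 1.0100805605346774)
```

Run:
```python
from h import *
bot.dwell(.5); bot.sign_off()
```

```text
the job is handed in; nothing more can be done
```

I took the pile apart from the top (staples, chalk, eraser, tin), set each thing down in its own tray, and handed the job in at about 45 s of the 109 s allowed.

Each thing touched its tray floor within about 1 mm of the expected height before I released it. My last checks from the wrist camera:

| Thing | Offset from tray centre | Yaw error |
|---|---|---|
| staples | about 2 mm | 0.00 rad |
| chalk | about 2.5 mm | 0.015 rad |
| eraser | about 1 mm | 0.00 rad |
| tin | about 1.5 mm | 0.01 rad |

- **Mug and pen cup:** they shifted by 0.03 px and about 0.7 px in the top view, so at most about 2 mm. I read that as image noise, not movement.
- **Disagreements:** the top and wrist views put the red and blue trays about 3 mm apart, and the wrist's straight-down view of the blue tray fell between its two values. The first colour mask missed the eraser in its tray, so I measured it again. No check failed.

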